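Tuck the flashing under the hen-house roof shingle and hold it down

TASK

Swing the red-handled hold-down on the roof panel up out of the way, then pick up the aluminium flashing strip by its wooden batten and slide its thin edge at least 30 mm in under the lapped green shingle, squarely and with its whole width covered, without lifting the shingle. Finish still holding: end the program with the gripper on the flashing, pressing it flat onto the roof board with about 10 to 15 N (over a kilo's weight), and do not let go. Leave the jar, the onion and the tin where they are.

Things in the scene. Friction and masses are not known exactly. Their poses are not given: they have to be found in the camera images.
- lap (a point): Fixed point: middle of the green shingle's free lower edge (lip), at its underside, 8 mm above the level roof board. Axes: x horizontal, up the roof, in under the shingle (roughly away from the robot); y along the lip, to the left; z up. The gap under the shingle is 8 mm high, 220 mm wide (y -110 to +110) and 45 mm deep: a wooden spacer there stops the flashing.
- shingle (a joint): Lift of the green shingle (110 mm up the roof, 220 mm along the lip, 5 mm thick, 0.25 kg) about its nailed upper edge, in rad: 0 = lying flat, grows as the lip is lifted (0.1 = lip 11 mm up). It lies flat by its own weight only.
- holddown (a joint): Hold-down's angle, rad: 0 to 0.2 at the start = foot down in the flashing's way, 1.35 = fully up. Its axis is parallel to lap x. A steel arm runs 78 mm from the pivot to lap +y, its rubber foot (26 mm across) at the end; the handle stands straight up from the pivot at 0. Pushing the handle over towards lap -y raises the foot. Friction (0.15 N m, 2 to 3 N at the knob) holds it anywhere.
- lever_pivot (a point): Fixed point on the hold-down's pivot axis, 35 mm above the roof board, axes as the lap's; it lies at x -30, y -145, z +27 mm from the lap. A dark steel bracket round it reaches 11 mm above it, 30 mm towards -y, 8 mm towards +y and 23 mm either way along x.
- lever_knob (a point): Centre of the red knob of the hold-down's handle, 70 mm from the pivot; it moves with the handle. Knob 20 mm across and 30 mm long (55 to 85 mm from the pivot); below it a steel rod 12 mm across.
- flashing_grip (a point): Centre of the flashing's wooden batten, to be grasped: 14 mm thick (x), 160 mm long (y), its top 18 mm above this point, the strip's underside 22 mm below. The strip is an aluminium plate 100 (x) x 160 (y) x 4 mm, 0.14 to 0.28 kg in all; the batten stands along its -x margin. Axes: x from batten to thin edge, y along the batten, z up. Starts flat on the bench.
- flashing_edge (a point): Middle of the flashing's thin leading edge, half-way up its 4 mm thickness: 93 mm from flashing_grip along the strip's x and 20 mm lower. Same axes.
- flashing: The flashing strip as a whole: its origin is the centre of its underside, 43 mm from flashing_grip along x and 22 mm lower. Same axes.
- deck: The plywood roof board, fixed, on two cleats on the bench: origin at bench height under its centre, axes as the lap's, top 30 mm above the origin; it reaches 130 mm either way in x, 150 mm in y. The lap is at x +10, y +30, z +38 mm in it.
- jar: Bystander: amber glass jar with a steel lid, 70 mm across, 95 mm high, standing; origin at the centre of its underside.
- onion: Bystander: brown onion, 72 mm across, 76 mm high with its neck, standing; origin at the centre of its underside.
- tin: Bystander: tin with a blue label, 68 mm across, 80 mm high, standing; origin at the centre of its underside.
Mind the look-alikes: they are no part of the job. Leave any blue or pink look-alike of the flashing alone.

How it is judged:
By the outcome, as a careful person would: the job done as asked, in the order asked, and still so for the second after the job is handed in, while the arm keeps its last pose, push and grip.
It also fails if it takes over 58 s, if anything falls off the work surface, if the arm or the gripper's body presses on something with over 40 N, if the wrist force passes 120 N, or if a joint passes its speed limit or range.

ROBOT

A 7-joint arm with a two-finger parallel gripper is mounted at the origin on the work surface. World frame = base frame: x ahead of the robot, y to its left, z up, the work surface at z = 0. Lengths are in m, angles in rad, forces in N, time in s.
With the tool pointing down it reaches from about 0.425 to 0.925 m from the base axis. Payload 6.8 kg.
Tool frame: the origin (TCP) lies at the very end of the fingers, on their centre line; the grasp point (between the pads) lies 19 mm behind it; z points along the fingers, y is the line along which they close (so a half turn about z gives the same grasp; the last joint's range is limited). The gripper opens to 85 mm and grips with 20 to 120 N. Pads are 22 mm wide; open, the fingers measure 114 mm over their backs; the gripper's body (76 mm by 85 mm) begins 54 mm behind the grasp point. The pads swing forward as they close: fully open they stand 13 mm farther back than shut.
Start: joints at [-1.376, 0.477, 0.022, 1.555, -0.011, 1.109, -0.083], TCP at [0.201, 0.644, 0.231] pointing down, gripper open.
Joint ranges: [-2.96, 2.96], [-0.34, 2.1], [-1.41, 1.46], [0.24, 2.44], [-1.37, 4.51], [0.17, 1.92], [-2.96, 2.96]. Speed limits (rad/s): [2.39, 2.39, 3.14, 3.14, 3.14, 3.14, 3.14].

INTERFACE

Orientations are given as a rotation vector (axis times angle).
In Python, from bench import get_obs, viewer, r gives the robot as it stands. The module is installed in compiled form; this text tells all that it offers.
- The arm moves only by the tool play_rows, never from a script. Its argument "commands" is a list that holds one entry, the list of rows, each a list of 5 numbers: the gripper's target within -1 to 1 (shut at 1, half-way at 0, fully open at -1), then the shift along the tool's x, y, z scaled (see below), then the turn about the tool's z scaled (see below). A call has 1 to 12 rows; each row is the pose to reach, as a shift and turn from the pose commanded when the call began, along the tool's axes at that moment; what a row does not reach only later rows make up. The controller multiplies each number of a shift by 0.2 m and each number of a turn by pi/2 rad. A row lasts 1/12 s, in which the tool goes at most 41.7 mm and 7.16 degrees, less where a joint would pass 70% of its speed; a pose out of reach is approached as far as the arm can. A call with a number of a shift or a turn outside -1 to 1 is refused whole. A call with a gripper value outside its range is refused whole. The fingers move at their own pace and stop on an object; "grip_force" is the grip in N (left out, the last holds). Time passes only in rows, so rows that repeat a pose let the fingers close. It gives the time, the measured TCP pose, the force, the opening and the grip force at its end, in the units of the state.
- get_obs(): the state, without advancing time (a new reading comes with each control period).
- viewer.grab_frame(name): name is "scene" or "top"; returns a dict with "pixels" (420x560x3 uint8, red, green, blue), "fovy" (degrees; the focal length in pixels is half the picture's height over the tangent of half this angle, whatever the lens; pixels are square), "cx", "cy" (the principal point, pixels), "world_to_cam" (4x4, takes a point from world to camera coordinates). Camera axes: x right, y up, looking along -z (the intrinsics and any distortion apply to the point x, -y, -z); pixel columns grow to the right and rows downward; lengths in m; the calibration is good to about 2 mm. A picture is of the moment at which its call begins. There is no depth.
- r.hand_in(): hands the job in; it is judged then, once.
Trained networks look in a picture, given as the dict that the camera call returned (one of the last four; its "shot" number tells which), for a name from the list of things; names that differ only in an ending like _2 or _b are one class to them, and where a whole thing is asked for, a point or a joint stands for the part that bears it (a point fixed in the world has none). Each returns a list of dicts, best first, with "score" (0 to 1); they miss things now and then, are a little off and sometimes report something else, mostly with a low value. They report only what shows in the picture. A call takes as long as a camera call. They do not tell look-alikes from the thing itself.
- viewer.trace(picture, thing): "pixels" (420x560 bool, what is visible of it) and "rect" ([left, top, right, bottom] in pixels, round what is visible of it).
The state is a dict: "clock": time; "joints": joint angles; "qvel": joint speeds; "tau": joint torques, N m; "tcp_pos": TCP position; "orientation": TCP orientation; "contact_force": force on the tool from outside, world axes, zero at the start; "moment": the same for the moment, N m; "grip_width": finger opening in m; "gripper_force": force on a finger pad.
Only numpy, scipy, OpenCV 4.12 (cv2) and the standard library are available. Lean on these libraries where they do the work, as an engineer would, in place of code of your own. Each camera call takes 0.05 s, during which the arm holds its last target. There are 200 camera calls.

## Working session

There is one attempt and no reset: what is moved stays moved. The work goes in short steps, Python scripts to look and compute and a tool call to move; the robot and the scene stay as the last step left them, time stands still between calls to the robot, and variables do not carry over. Pictures are saved under pics/ and viewed, at most 10 in all, crops included, and the job is handed in when it is done.

Besides the shell and the picture viewer there is one more tool, called by a JSON object that holds its "method" and its "body". play_rows: Moves the arm, as the interface text tells. Shifts and turns lie within -1 to 1; 1 stands for 0.2 m of shift or pi/2 rad of turn. Its arguments: {"type":"object","properties":{"commands":{"type":"array","items":{"type":"array","items":{"type":"array","items":{"type":"number","minimum":-1,"maximum":1}}}},"grip_force":{"type":"number"}},"required":["commands"]}

```bash
mkdir -p pics; ls
python3 - <<'E'
from bench import get_obs, viewer
import cv2,numpy as np
o=get_obs();print({k:np.round(v,3).tolist() for k,v in o.items()})
for n in("scene","top"):
    f=viewer.grab_frame(n);cv2.imwrite(f"pics/{n}0.png",f["pixels"][:,:,::-1])
    print(n,f.keys(),f["fovy"],f["cx"],f["cy"],np.round(f["world_to_cam"],4).tolist())
    for t in("flashing","shingle","holddown","lever_knob","deck","jar","onion","tin","flashing_grip"):
        for d in viewer.trace(f,t)[:4]: print(t,round(d["score"],2),d["rect"])
E
```

```text
pics
{'clock': 0.0, 'joints': [-1.376, 0.478, 0.022, 1.556, -0.012, 1.109, -0.083], 'qvel': [0.001, -0.001, -0.001, -0.001, 0.001, -0.001, -0.002], 'tau': [-0.0, -59.643, 1.607, -28.119, 0.012, 0.009, 0.0], 'tcp_pos': [0.201, 0.644, 0.23], 'orientation': [-0.474, -3.106, 0.003], 'contact_force': [0.255, -0.587, 0.084], 'moment': [-0.032, 0.015, 0.025], 'gripper_force': 0.0, 'grip_width': 0.085}
scene dict_keys(['pixels', 'fovy', 'cx', 'cy', 'world_to_cam', 'shot']) 49.64238075454154 276.32636434805676 210.64043883189512 [[-0.6699, 0.7424, 0.009, 0.2967], [-0.5696, -0.5216, 0.6352, 0.2506], [0.4763, 0.4204, 0.7723, -1.6021], [0.0, 0.0, 0.0, 1.0]]
flashing 0.92 [362.2, 306.9, 438.6, 361.6]
flashing 0.77 [287.2, 191.1, 347.2, 240.2]
flashing 0.76 [286.8, 253.7, 352.7, 310.9]
flashing 0.74 [352.7, 223.4, 416.6, 277.5]
shingle 0.77 [157.7, 190.6, 217.9, 255.4]
holddown 0.76 [176.7, 150.2, 204.0, 201.9]
holddown 0.73 [282.6, 250.3, 354.0, 308.1]
lever_knob 0.81 [179.9, 155.9, 199.0, 199.7]
deck 0.97 [139.3, 164.4, 264.1, 268.6]
jar 0.67 [159.7, 190.5, 215.3, 257.7]
onion 0.98 [242.6, 297.4
[... 484 characters left out ...]
 0.0, 1.0]]
flashing 0.93 [138.5, 246.0, 173.0, 291.3]
flashing 0.88 [215.4, 182.4, 261.5, 217.0]
flashing 0.84 [199.1, 230.4, 239.7, 281.5]
flashing 0.71 [261.8, 231.8, 293.6, 278.9]
shingle 0.63 [317.8, 155.0, 380.8, 190.6]
holddown 0.5 [363.5, 193.4, 396.6, 203.4]
holddown 0.27 [216.7, 182.2, 266.0, 220.0]
lever_knob 0.63 [358.2, 190.6, 393.6, 203.5]
deck 0.57 [305.8, 164.3, 405.7, 236.0]
jar 0.9 [400.0, 261.5, 423.2, 283.1]
onion 0.73 [251.1, 142.5, 264.7, 162.0]
tin 0.52 [202.9, 150.1, 225.7, 169.3]
flashing_grip 0.97 [151.7, 177.3, 198.3, 229.1]
flashing_grip 0.91 [139.6, 244.8, 175.5, 294.7]
flashing_grip 0.67 [198.3, 227.0, 240.7, 285.6]
flashing_grip 0.6 [216.0, 183.7, 263.3, 218.3]
```

Run:
```python
import cv2
a=cv2.imread("pics/scene0.png")[120:400,90:463];cv2.imwrite("pics/a.png",cv2.resize(a,(799,600),interpolation=cv2.INTER_CUBIC))
a=cv2.imread("pics/top0.png")[110:335,130:430];cv2.imwrite("pics/b.png",cv2.resize(a,(800,600),interpolation=cv2.INTER_CUBIC))
```

```text
(no output)
```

View pics/a.png

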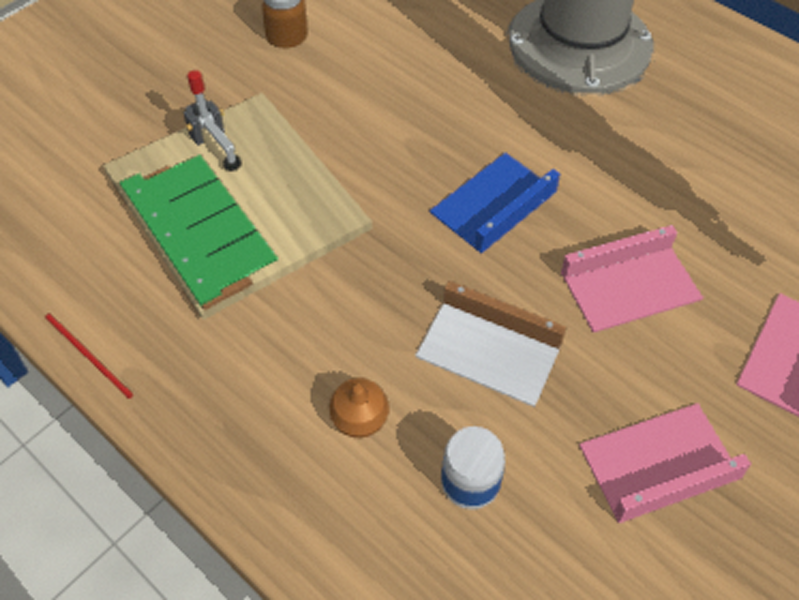

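View pics/b.png

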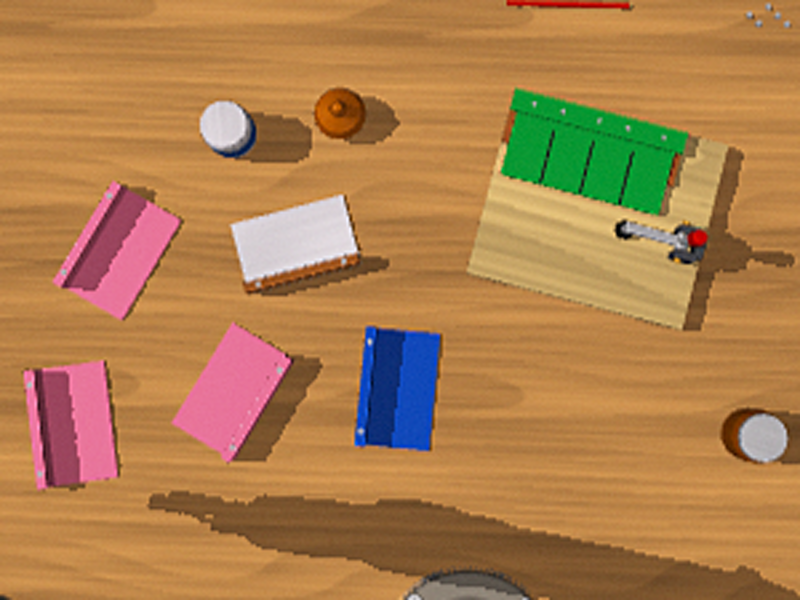

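The job's flashing is the white aluminium plate with the brown batten, at scene (319,281) and top (241,202). The look-alikes are blue at top (280,255) and pink at top (174,204), (217,257) and (156,269). The lap is the green shingle's near edge, with the hold-down's red knob at top (391,199). Next I'll measure these by back-projecting colour masks from both views.

```bash
cat > h.py <<'E'
import numpy as np,cv2
from bench import get_obs,viewer
def P(f):
    h,w=f["pixels"].shape[:2]; fl=h/2/np.tan(np.radians(f["fovy"]/2))
    return fl,f["cx"],f["cy"],np.array(f["world_to_cam"])
def ray(f,uv):
    fl,cx,cy,T=P(f);uv=np.atleast_2d(uv).astype(float)
    d=np.c_[(uv[:,0]-cx)/fl,-(uv[:,1]-cy)/fl,-np.ones(len(uv))]
    R=T[:3,:3];return -R.T@T[:3,3],d@R
def plane(f,uv,z):
    c,d=ray(f,uv);return (c+d*((z-c[2])/d[:,2])[:,None])
def proj(f,p):
    fl,cx,cy,T=P(f);q=np.atleast_2d(p)@T[:3,:3].T+T[:3,3]
    return np.c_[cx+fl*q[:,0]/-q[:,2],cy-fl*q[:,1]/-q[:,2]]
def tri(fs,uvs):
    A=np.zeros((3,3));b=np.zeros(3)
    for f,uv in zip(fs,uvs):
        c,d=ray(f,uv);d=d[0]/np.linalg.norm(d);M=np.eye(3)-np.outer(d,d);A+=M;b+=M@c
    return np.linalg.solve(A,b)
def big(m,roi=None):
    m=m.astype(np.uint8)
    if roi: k=np.zeros_like(m);k[roi[1]:roi[3],roi[0]:roi[2]]=1;m=m*k
    n,l,s,c=cv2.connectedComponentsWithStats(m)
    i=1+np.argmax(s[1:,4]);return (l==i),c[i]
def rect(f,m,z):
    v,u=np.nonzero(m);g=plane(f,np.c_[u,v],z)[:,:2]
    cs=max(cv2.findContours(m.astype(np.uint8),0,1)[0],key=len)[:,0]
    g=plane(f,cs,z)[:,:2].astype(np.float32)
    return cv2.minAreaRect(g*1000)
def masks(f):
    hsv=cv2.cvtColor(f["pixels"],cv2.COLOR_RGB2HSV);h,s,v=[hsv[:,:,i].astype(int) for i in range(3)]
    return dict(green=(h>45)&(h<80)&(s>100)&(v>60),white=(s<45)&(v>140),red=((h<6)|(h>174))&(s>170)&(v>70))
E
python3 - <<'E'
from h import *
S,T=viewer.grab_frame("scene"),viewer.grab_frame("top")
roi=dict(white=[(270,250,360,315),(205,175,270,225)],green=[(140,180,225,265),(300,130,400,200)],red=[(165,140,205,175),(375,180,405,215)])
for k,z in(("green",.043),("white",.004),("red",.135)):
    cc=[]
    for f,ro in zip((S,T),roi[k]):
        m,c=big(masks(f)[k],ro);cc.append(c)
        print(k,m.sum(),np.round(c,1),np.round(plane(f,c,z),4)); 
        if k!="red":
            r=rect(f,m,z);print("  rect",np.round(r[0],1),np.round(r[1],1),round(r[2],2),np.round(cv2.boxPoints(r)).tolist())
    p=tri((S,T),cc);print(" tri",np.round(p,4),[np.round(proj(f,p)[0]-c,1) for f,c in zip((S,T),cc)])
E
```

```text
green 2499 [182.8 225.4] [[ 0.6893 -0.1387  0.043 ]]
  rect [ 684.9 -147.7] [242.4 115.8] 77.01 [[601.0, -253.0], [714.0, -279.0], [769.0, -43.0], [656.0, -17.0]]
green 1983 [351.1 166.5] [[ 0.6859 -0.1467  0.043 ]]
  rect [ 685.  -146.3] [239.9 119. ] 76.67 [[599.0, -249.0], [715.0, -277.0], [771.0, -43.0], [655.0, -16.0]]
 tri [ 0.6864 -0.1467  0.0335] [array([-0.6, -0. ]), array([-0.3,  0.3])]
white 1718 [317.5 284.9] [[0.5612 0.2561 0.004 ]]
  rect [560.7 253.9] [ 88.4 161. ] 16.65 [[495.0, 318.0], [541.0, 164.0], [626.0, 190.0], [580.0, 344.0]]
white 962 [239.9 199. ] [[0.5605 0.2539 0.004 ]]
  rect [560.7 253.8] [ 82.4 158.5] 16.67 [[499.0, 318.0], [544.0, 166.0], [623.0, 190.0], [577.0, 342.0]]
 tri [0.5603 0.2548 0.0015] [array([-0.3, -0. ]), array([-0.2,  0.1])]
red 56 [181.  157.9] [[ 0.5651 -0.2712  0.135 ]]
red 35 [391.  198.8] [[ 0.5638 -0.2724  0.135 ]]
 tri [ 0.564  -0.2729  0.1332] [array([0., 0.]), array([ 0., -0.])]
```

Run:
```python
from h import *
S,T=viewer.grab_frame("scene"),viewer.grab_frame("top")
psi=-.2304;ex=np.array([np.cos(psi),np.sin(psi)]);ey=np.array([-ex[1],ex[0]])
def edges(name,f,m,z,c0,ex,ey,ylim,xlim):
    # upsampled rectified mask, 1 mm/px
    g=np.mgrid[-80:81,-150:151].reshape(2,-1).T/1000
    w=c0+g[:,:1]*ex+g[:,1:]*ey; uv=proj(f,np.c_[w,np.full(len(w),z)]).astype(np.float32)
    I=cv2.remap(m.astype(np.float32),uv[:,0].reshape(161,301),uv[:,1].reshape(161,301),cv2.INTER_LINEAR)>.5
    ys=np.arange(150-ylim,150+ylim,4)
    for nm,fn in(("lo",lambda c:c.argmax()),("hi",lambda c:160-c[::-1].argmax())):
        v=np.array([fn(I[:,y])-80 if I[:,y].any() else np.nan for y in ys],float);ok=~np.isnan(v)
        a=np.polyfit(ys[ok]-150,v[ok],1);rr=v-np.polyval(a,ys-150);ok&=abs(rr)<4;a=np.polyfit(ys[ok]-150,v[ok],1)
        print(name,nm,"x at mid",round(a[1],2),"yaw deg",round(np.degrees(np.arctan(-a[0])),2),"rms",round(np.std(v[ok]-np.polyval(a,ys[ok]-150)),2))
    for x in xlim:
        r=np.nonzero(I[80+x])[0]-150;print("   row",x,"y",r.min(),r.max())
for n,f,ro in(("S",S,(140,180,225,265)),("T",T,(300,130,400,200))):
    edges("green"+n,f,big(masks(f)["green"],ro)[0],.043,np.array([.685,-.147]),ex,ey,90,(-50,-30,0,20,50))
a=np.radians(16.66);fx=np.array([np.cos(a),np.sin(a)]);fy=np.array([-fx[1],fx[0]])
for n,f,ro in(("S",S,(270,250,360,315)),("T",T,(205,175,270,225))):
    edges("white"+n,f,big(masks(f)["white"],ro)[0],.004,np.array([.5607,.2538]),fx,fy,70,(-30,0,30))
m=cv2.resize(S["pixels"][235:325,260:370],None,fx=6,fy=6,interpolation=cv2.INTER_CUBIC);cv2.imwrite("pics/c.png",m[:,:,::-1])
```

```text
greenS lo x at mid -56.95 yaw deg -0.23 rms 0.84
greenS hi x at mid 57.47 yaw deg 0.0 rms 0.54
   row -50 y -106 113
   row -30 y -106 112
   row 0 y -108 114
   row 20 y -105 113
   row 50 y -122 120
greenT lo x at mid -59.04 yaw deg -0.24 rms 0.95
greenT hi x at mid 58.53 yaw deg 0.21 rms 0.89
   row -50 y -110 112
   row -30 y -108 109
   row 0 y -108 110
   row 20 y -107 111
   row 50 y -118 119
whiteS lo x at mid -44.0 yaw deg 0.06 rms 0.75
whiteS hi x at mid 43.83 yaw deg -0.01 rms 0.7
   row -30 y -79 79
   row 0 y -81 81
   row 30 y -79 81
whiteT lo x at mid -40.56 yaw deg -0.24 rms 1.01
whiteT hi x at mid 40.47 yaw deg -0.25 rms 0.92
   row -30 y -78 80
   row 0 y -78 79
   row 30 y -78 78
```

View pics/c.png

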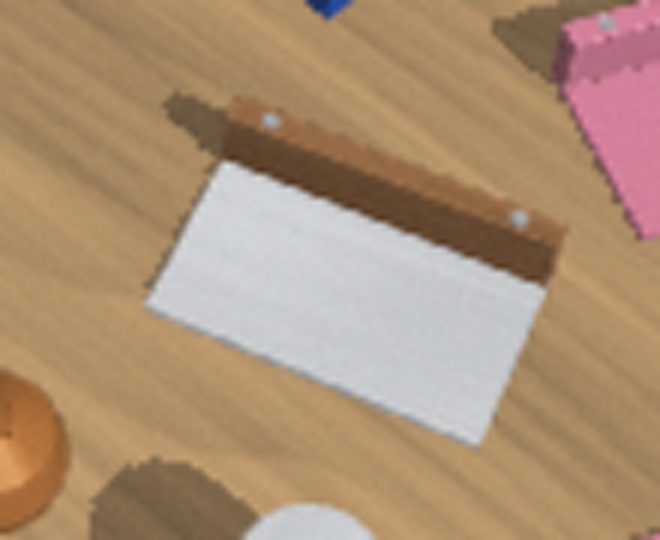

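The crop confirms it: a bare aluminium plate with the brown wooden batten at crop (390,190), and no other object matches. Now I'll move with the gripper shut towards the hold-down.

{"method": "play_rows", "body": {"commands": [[[1,-0.47,-0.245,0,0.4],[1,-0.94,-0.493,0,0.954],[1,-0.94,-0.493,0,0.954],[1,-0.94,-0.493,0,0.954],[1,-0.94,-0.493,0,0.954],[1,-0.94,-0.493,0,0.954],[1,-0.94,-0.493,0,0.954],[1,-0.94,-0.493,0,0.954],[1,-0.94,-0.493,0,0.954],[1,-0.94,-0.493,0,0.954],[1,-0.94,-0.493,0,0.954],[1,-0.94,-0.493,0,0.954]]]}}

```text
clock: 2.2
tcp_pos: [0.3513, 0.4942, 0.2314]
orientation: [-2.468, -1.944, -0.0]
contact_force: [-0.2, 0.5, -0.2]
grip_width: -0.0004
gripper_force: 0.0
```

{"method": "play_rows", "body": {"commands": [[[1,-1,1,0,0],[1,-1,1,0,0],[1,-1,1,0,0],[1,-1,1,0,0],[1,-1,1,0,0],[1,-1,1,0,0],[1,-1,1,0,0],[1,-1,1,0,0]]]}}

```text
clock: 2.87
tcp_pos: [0.5044, 0.2456, 0.2321]
orientation: [2.47, 1.935, 0.001]
contact_force: [0.2, -1.2, 0.4]
grip_width: -0.0002
gripper_force: 0.0
```

{"method": "play_rows", "body": {"commands": [[[1,-1,0.92,0,0],[1,-1,0.92,0,0],[1,-1,0.92,0,0],[1,-1,0.92,0,0],[1,-1,0.92,0,0],[1,-1,0.92,0,0],[1,-1,0.92,0,0],[1,-1,0.92,0,0],[1,-1,0.92,0,0]]]}}

```text
clock: 3.62
tcp_pos: [0.634, 0.0155, 0.2312]
orientation: [2.465, 1.947, -0.0]
contact_force: [0.7, 1.3, 0.4]
grip_width: -0.0001
gripper_force: 0.0
```

{"method": "play_rows", "body": {"commands": [[[1,-1,0,0,0],[1,-1,0,0,0],[1,-1,0,0,0],[1,-1,0,0,0],[1,-1,0,0,0],[1,-1,0,0,0],[1,-1,0,0,0],[1,-1,0,0,0]]]}}

```text
clock: 4.28
tcp_pos: [0.5885, -0.1751, 0.2311]
orientation: [-2.459, -1.954, -0.002]
contact_force: [-0.2, 0.0, 0.7]
grip_width: -0.0002
gripper_force: 0.0
```

```bash
cat >> h.py <<'E'
PSI=np.radians(-13.3);EX=np.array([np.cos(PSI),np.sin(PSI)]);EY=np.array([-EX[1],EX[0]])
LAP=np.r_[.6424*EX+.0165*EY,.038]
def st():
    from scipy.spatial.transform import Rotation as R
    o=get_obs();p=o["tcp_pos"];M=R.from_rotvec(o["orientation"]).as_matrix()
    d=np.array(p)-LAP
    print("clock",o["clock"],"tcp-lap mm",np.round([1e3*d[:2]@EX,1e3*d[:2]@EY,1e3*(p[2]-.03)],1),"(z above board) yaw of tool y",np.round(np.degrees(np.arctan2(M[1,1],M[0,1])),2),"F lap",np.round([o["contact_force"][:2]@EX,o["contact_force"][:2]@EY,o["contact_force"][2]],1))
E
python3 -c "from h import *;st()"
```

```text
clock 4.2833 tcp-lap mm [-29.4 -51.5 201.1] (z above board) yaw of tool y -13.06 F lap [-0.2 -0.   0.7]
```

{"method": "play_rows", "body": {"commands": [[[1,-0.3,0,0.2,0],[1,-0.3,0,0.4,0],[1,-0.3,0,0.505,0],[1,-0.3,0,0.505,0],[1,-0.3,0,0.505,0],[1,-0.3,0,0.505,0]]]}}

```text
clock: 4.78
tcp_pos: [0.5763, -0.234, 0.1317]
orientation: [2.459, 1.955, 0.003]
contact_force: [-0.5, -0.7, 1.4]
grip_width: 0.0003
gripper_force: 0.0
```

```bash
python3 -c "from h import *;st()"
```

```text
clock 4.7833 tcp-lap mm [ -27.7 -111.7  101.7] (z above board) yaw of tool y -13.02 F lap [-0.3 -0.8  1.4]
```

{"method": "play_rows", "body": {"commands": [[[1,-0.05,0,0,0],[1,-0.09,0,0,0],[1,-0.12,0,0,0],[1,-0.155,0,0,0],[1,-0.19,0,0.002,0],[1,-0.225,0,0.015,0],[1,-0.255,0,0.027,0],[1,-0.285,0,0.04,0],[1,-0.31,0,0.06,0],[1,-0.335,0,0.083,0],[1,-0.36,0,0.105,0],[1,-0.36,0,0.105,0]]]}}

```text
clock: 5.78
tcp_pos: [0.5565, -0.3075, 0.1081]
orientation: [-2.463, -1.949, 0.003]
contact_force: [-0.3, 0.2, 0.2]
grip_width: 0.0001
gripper_force: 0.1
```

Run:
```python
from h import *
st()
S=viewer.grab_frame("scene");T=viewer.grab_frame("top")
a=[cv2.resize(S["pixels"][110:230,110:250],(466,400),interpolation=cv2.INTER_CUBIC),cv2.resize(T["pixels"][140:260,320:420],(333,400),interpolation=cv2.INTER_CUBIC)]
cv2.imwrite("pics/d.png",np.hstack(a)[:,:,::-1])
```

```text
clock 5.7833 tcp-lap mm [ -30.1 -187.7   78.1] (z above board) yaw of tool y -13.3 F lap [-0.3  0.1  0.2]
```

View pics/d.png

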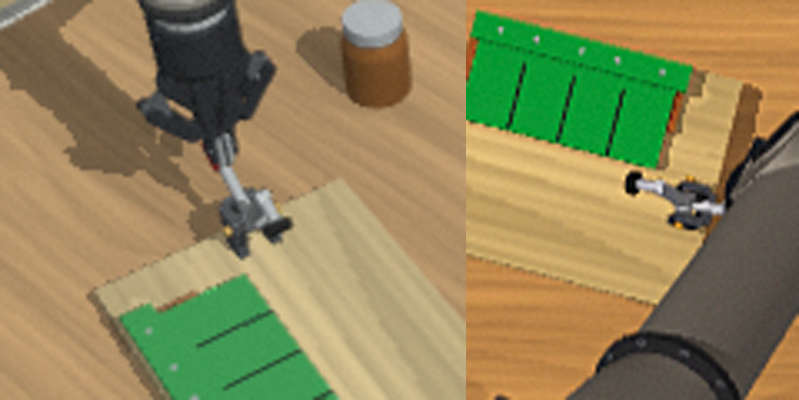

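The foot is lifted (left panel at (275,225)) and the fingertip is on the knob (left panel at (217,160)). I'll push it the rest of the way.

{"method": "play_rows", "body": {"commands": [[[1,-0.012,0,0.025,0],[1,-0.022,0,0.05,0],[1,-0.032,0,0.07,0],[1,-0.04,0,0.09,0],[1,-0.045,0,0.098,0],[1,-0.045,0,0.098,0]]]}}

```text
clock: 6.38
tcp_pos: [0.5555, -0.3153, 0.0892]
orientation: [-2.462, -1.95, 0.001]
contact_force: [0.6, -0.2, 0.0]
grip_width: -0.0
gripper_force: 0.2
```

```bash
python3 -c "from h import *;st()"
```

```text
clock 6.3833 tcp-lap mm [ -29.2 -195.5   59.2] (z above board) yaw of tool y -13.23 F lap [ 0.6 -0.   0. ]
```

{"method": "play_rows", "body": {"commands": [[[1,-0.005,0,0.008,0],[1,-0.008,0,0.016,0],[1,-0.01,0,0.02,0]]]}}

```text
clock: 6.63
tcp_pos: [0.5557, -0.3159, 0.087]
orientation: [-2.46, -1.951, -0.003]
contact_force: [-5.4, 6.0, 20.4]
grip_width: -0.0002
gripper_force: 10.6
```

{"method": "play_rows", "body": {"commands": [[[1,0.05,0,-0.25,0],[1,0.1,0,-0.5,0],[1,0.3,0,-0.9,0],[1,0.8,0,-0.9,0],[1,1,0,-0.9,0],[1,1,0,-0.9,0],[1,1,0,-0.9,0],[1,1,0,-0.9,0],[1,1,0,-0.9,0],[1,1,0,-0.9,0],[1,1,0,-0.9,0]]]}}

```text
clock: 7.55
tcp_pos: [0.6001, -0.1237, 0.2651]
orientation: [-2.464, -1.949, 0.002]
contact_force: [-0.2, -1.3, -0.5]
grip_width: 0.0002
gripper_force: 0.0
```

Run:
```python
from h import *
st()
S=viewer.grab_frame("scene");T=viewer.grab_frame("top")
for f in(S,T):
  for q in("lever_knob","holddown"):
    for d in viewer.trace(f,q)[:2]: print(q,round(d["score"],2),d["rect"],d["pixels"].sum())
P0=np.r_[LAP[:2]-.03*EX-.145*EY,.065]
for th in(1.0,1.1,1.2,1.3,1.35):
    k=P0+np.r_[-.07*np.sin(th)*EY,.07*np.cos(th)];print(th,[np.round(proj(f,k)[0],1) for f in(S,T)])
for f,ro in((S,(140,120,215,200)),(T,(370,180,430,240))):
    m,c=big(masks(f)["red"],ro);print(m.sum(),np.round(c,1))
a=[cv2.resize(S["pixels"][110:230,110:250],(466,400),interpolation=cv2.INTER_CUBIC),cv2.resize(T["pixels"][140:260,320:420],(333,400),interpolation=cv2.INTER_CUBIC)]
cv2.imwrite("pics/e.png",np.hstack(a)[:,:,::-1])
```

```text
clock 7.55 tcp-lap mm [-29.9   1.1 235.1] (z above board) yaw of tool y -13.31 F lap [ 0.1 -1.3 -0.5]
lever_knob 0.71 [283.0, 249.1, 351.7, 308.9] 2354
lever_knob 0.54 [174.5, 158.7, 190.9, 177.5] 211
holddown 0.72 [174.1, 153.8, 194.2, 180.8] 233
1.0 [array([174.6, 155.5]), array([403.8, 203.3])]
1.1 [array([174.4, 156.2]), array([404.3, 203.7])]
1.2 [array([174.3, 157.2]), array([404.7, 204.1])]
1.3 [array([174.3, 158.3]), array([404.8, 204.4])]
1.35 [array([174.4, 159. ]), array([404.8, 204.6])]
39 [174.1 158.3]
46 [405.  204.9]
```

View pics/e.png

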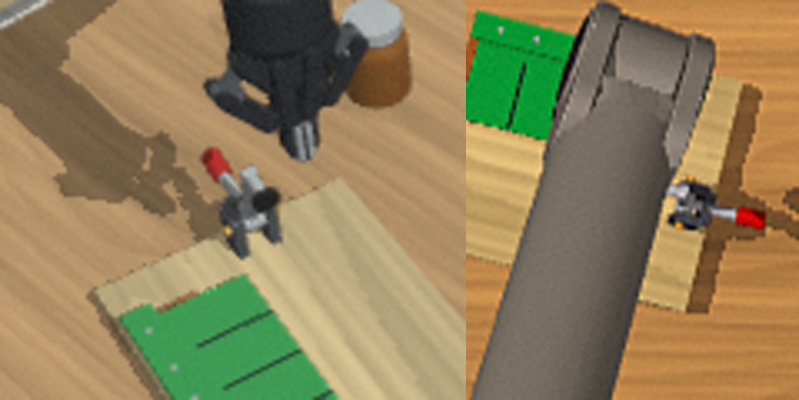

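The hold-down is fully up: knob at scene (174,158) and top (405,205), matching 1.3–1.35 rad. Now to the flashing.

{"method": "play_rows", "body": {"commands": [[[0,1,-0.5,0,0],[0,1,-0.5,0,0],[0,1,-0.5,0,0],[0,1,-0.5,0,0],[0,1,-0.5,0,0],[0,1,-0.5,0,0],[0,1,-0.5,0,0],[0,1,-0.5,0,0]]]}}

```text
clock: 8.52
tcp_pos: [0.5493, 0.0958, 0.2656]
orientation: [2.46, 1.953, -0.0]
contact_force: [0.5, -0.2, -0.6]
grip_width: 0.0425
gripper_force: 0.0
```

{"method": "play_rows", "body": {"commands": [[[0,0.665,-0.34,0.3,-0.332],[0,0.665,-0.34,0.6,-0.332],[0,0.665,-0.34,0.9,-0.332],[0,0.665,-0.34,0.9,-0.332],[0,0.665,-0.34,0.9,-0.332],[0,0.665,-0.34,0.9,-0.332],[0,0.665,-0.34,0.9,-0.332],[0,0.665,-0.34,0.9,-0.332],[0,0.665,-0.34,0.9,-0.332],[0,0.665,-0.34,0.9,-0.332]]]}}

```text
clock: 9.35
tcp_pos: [0.5159, 0.2384, 0.0875]
orientation: [1.879, 2.515, 0.004]
contact_force: [-0.4, 0.4, 0.3]
grip_width: 0.0425
gripper_force: 0.0
```

Run:
```python
from h import *
st()
from scipy.spatial.transform import Rotation as R
o=get_obs();M=R.from_rotvec(o["orientation"]).as_matrix()
d=np.array([.5128,.2395,.008])-o["tcp_pos"];print(o["tcp_pos"],"tool shift mm",np.round(1e3*M.T@d,1),o["grip_width"])
S=viewer.grab_frame("scene")
m=cv2.resize(S["pixels"][200:330,240:400],(800,600),interpolation=cv2.INTER_CUBIC)
p=np.array([.5128,.2395,0]);e=np.array([np.cos(.29),np.sin(.29),0]);n=np.array([-e[1],e[0],0])
for q in(p+[0,0,.04],p+.08*n+[0,0,.04],p-.08*n+[0,0,.04],p+.093*e+.08*n,p+.093*e-.08*n):
    u=proj(S,q)[0]-[240,200];cv2.circle(m,tuple(int(x) for x in u*[5,600/130]),4,(0,0,255),-1)
cv2.imwrite("pics/f.png",m[:,:,::-1])
```

```text
clock 9.35 tcp-lap mm [-195.2  334.2   57.5] (z above board) yaw of tool y 16.46 F lap [-0.5  0.3  0.3]
[0.51586501 0.23842772 0.08747944] tool shift mm [ 1.9 -2.9 79.5] 0.04251870346091775
```

View pics/f.png

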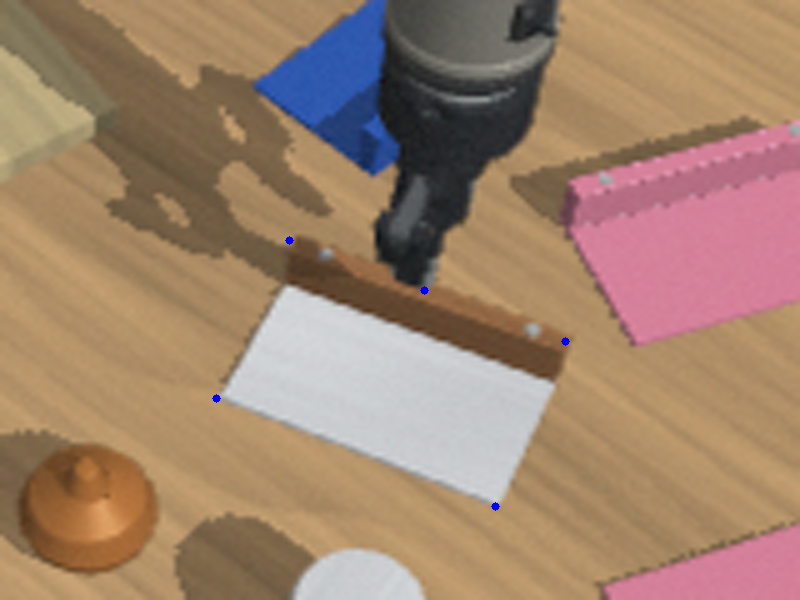

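The projected model dots sit on the batten ends and plate corners, e.g. (424,290) on the batten's middle, so I'll descend and grip.

{"method": "play_rows", "body": {"commands": [[[0,0.01,-0.014,0.15,0],[0,0.01,-0.014,0.28,0],[0,0.01,-0.014,0.35,0],[0,0.01,-0.014,0.392,0],[0,0.01,-0.014,0.392,0],[0,0.01,-0.014,0.392,0]]]}}

```text
clock: 9.9
tcp_pos: [0.5113, 0.2412, 0.0083]
orientation: [1.877, 2.519, 0.002]
contact_force: [0.3, 0.4, 0.7]
grip_width: 0.0429
gripper_force: 0.0
```

{"method": "play_rows", "body": {"commands": [[[1,0,0,0,0],[1,0,0,0,0],[1,0,0,0,0],[1,0,0,0,0],[1,0,0,0,0],[1,0,0,0,0],[1,0,0,0,0],[1,0,0,0,0]]], "grip_force": 70}}

```text
clock: 10.57
tcp_pos: [0.5115, 0.2419, 0.0087]
orientation: [1.876, 2.519, 0.004]
contact_force: [-0.4, -0.5, 5.9]
grip_width: 0.013
gripper_force: 69.4
```

{"method": "play_rows", "body": {"commands": [[[1,0,0,-0.1,0],[1,0,0,-0.25,0],[1,0,0,-0.4,0],[1,0,0,-0.5,0],[1,0,0,-0.5,0],[1,0,0,-0.5,0]]]}}

```text
clock: 11.07
tcp_pos: [0.5108, 0.242, 0.1085]
orientation: [1.875, 2.52, 0.004]
contact_force: [-0.4, -0.1, -2.9]
grip_width: 0.013
gripper_force: 68.8
```

```bash
cat >> h.py <<'E'
def go(x,y,zb,yaw=-13.3):
    from scipy.spatial.transform import Rotation as R
    o=get_obs();M=R.from_rotvec(o["orientation"]).as_matrix()
    t=np.r_[LAP[:2]+x/1e3*EX+y/1e3*EY,.03+zb/1e3]
    s=M.T@(t-o["tcp_pos"])
    cur=np.degrees(np.arctan2(M[1,1],M[0,1]))
    print("shift/0.2",np.round(s/.2,3),"turn/90",round((cur-yaw)/90,4))
E
python3 - <<'E'
from h import *
st();go(-120,3,60);print(get_obs()["grip_width"],get_obs()["moment"])
S=viewer.grab_frame("scene")
cv2.imwrite("pics/g.png",cv2.resize(S["pixels"][200:330,240:400],(640,520),interpolation=cv2.INTER_CUBIC)[:,:,::-1])
E
```

```text
clock 11.0667 tcp-lap mm [-200.9  336.5   78.5] (z above board) yaw of tool y 16.68 F lap [-0.4 -0.2 -2.9]
shift/0.2 [-1.647 -0.483  0.089] turn/90 0.3331
0.013020292938449486 [ 0.0011186   0.05415895 -0.06462476]
```

View pics/g.png

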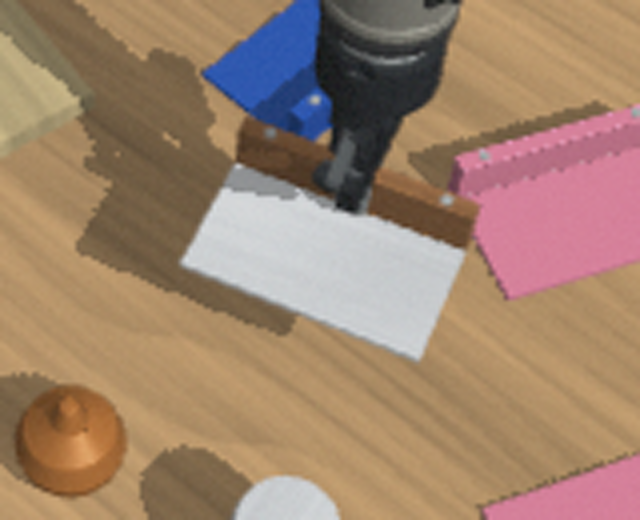

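The flashing is held level (batten at (355,185), plate at (320,265)). I'll carry it over the board.

{"method": "play_rows", "body": {"commands": [[[1,-0.2,-0.06,0,0.07],[1,-0.4,-0.12,0,0.14],[1,-0.6,-0.18,0,0.21],[1,-0.75,-0.22,0,0.28],[1,-0.85,-0.25,0,0.333],[1,-0.85,-0.25,0,0.333],[1,-0.85,-0.25,0,0.333],[1,-0.85,-0.25,0,0.333]]]}}

```text
clock: 11.78
tcp_pos: [0.5105, 0.065, 0.1063]
orientation: [-2.461, -1.951, 0.003]
contact_force: [-0.2, 1.0, -1.4]
grip_width: 0.0129
gripper_force: 68.6
```

```bash
python3 -c "
from h import *
st();go(-120,3,60)"
```

```text
clock 11.7833 tcp-lap mm [-160.6  164.2   76.3] (z above board) yaw of tool y -13.19 F lap [-0.4  1.  -1.4]
shift/0.2 [-0.807  0.201  0.081] turn/90 0.0012
```

{"method": "play_rows", "body": {"commands": [[[1,-0.2,0.05,0,0],[1,-0.4,0.1,0,0],[1,-0.6,0.15,0,0],[1,-0.75,0.2,0.04,0],[1,-0.81,0.2,0.08,0],[1,-0.81,0.2,0.15,0],[1,-0.81,0.2,0.2,0],[1,-0.81,0.2,0.25,0],[1,-0.81,0.2,0.25,0],[1,-0.81,0.2,0.25,0]]]}}

```text
clock: 12.62
tcp_pos: [0.5127, -0.1012, 0.0566]
orientation: [-2.46, -1.951, 0.002]
contact_force: [1.1, -0.1, -1.0]
grip_width: 0.0131
gripper_force: 68.5
```

```bash
cat > look.py <<'E'
import sys
from h import *
st();go(-120,3,10)
S,T=viewer.grab_frame("scene"),viewer.grab_frame("top")
roi=dict(S=(150,160,270,290),T=(290,140,420,260))
a=[cv2.resize(S["pixels"][150:270,130:270],(466,400),interpolation=cv2.INTER_CUBIC),cv2.resize(T["pixels"][140:260,300:400],(333,400),interpolation=cv2.INTER_CUBIC)]
cv2.imwrite(sys.argv[1],np.hstack(a)[:,:,::-1])
E
python3 look.py pics/i.png
```

```text
clock 12.6167 tcp-lap mm [-120.2    3.    26.6] (z above board) yaw of tool y -13.16 F lap [ 1.1  0.1 -1. ]
shift/0.2 [0.    0.001 0.083] turn/90 0.0016
```

View pics/i.png

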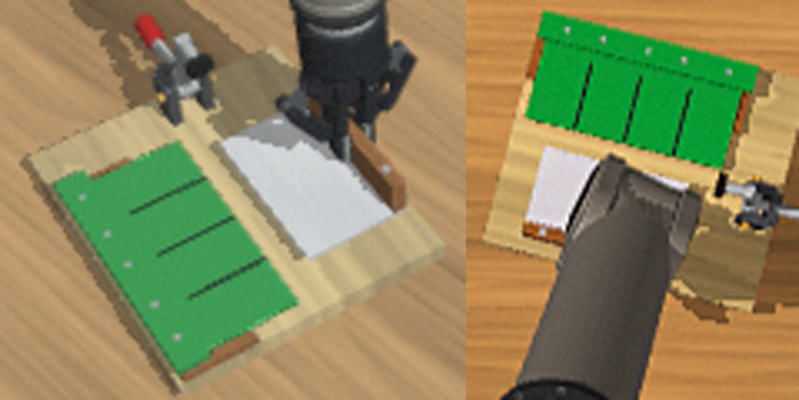

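The strip (left panel (310,190)) is parallel to the lip and clear of it, with the foot out of the way. Setting it down onto the board.

{"method": "play_rows", "body": {"commands": [[[1,0,0,0.03,0.002],[1,0,0,0.06,0.002],[1,0,0,0.075,0.002],[1,0,0,0.084,0.002],[1,0,0,0.088,0.002],[1,0,0,0.088,0.002]]]}}

```text
clock: 13.22
tcp_pos: [0.5127, -0.1027, 0.0395]
orientation: [-2.467, -1.945, 0.001]
contact_force: [-0.2, 0.8, -1.7]
grip_width: 0.0132
gripper_force: 68.5
```

```bash
python3 -c "
from h import *
st();print(get_obs()['moment'])"
```

```text
clock 13.2167 tcp-lap mm [-119.8    1.5    9.5] (z above board) yaw of tool y -13.49 F lap [-0.4  0.7 -1.7]
[0.01825612 0.05445791 0.02756202]
```

{"method": "play_rows", "body": {"commands": [[[1,0,0,0.005,0],[1,0,0,0.008,0],[1,0,0,0.008,0]]]}}

```text
clock: 13.47
tcp_pos: [0.5131, -0.1027, 0.0387]
orientation: [-2.467, -1.945, -0.001]
contact_force: [-2.3, 0.6, 3.6]
grip_width: 0.0132
gripper_force: 69.6
```

{"method": "play_rows", "body": {"commands": [[[1,0,0.03,0,0],[1,0,0.06,0,0],[1,0,0.09,0,0],[1,0,0.115,0,0],[1,0,0.14,0,0],[1,0,0.165,0,0],[1,0,0.19,0,0],[1,0,0.19,0,0]]]}}

```text
clock: 14.13
tcp_pos: [0.5503, -0.1117, 0.0387]
orientation: [2.467, 1.945, 0.001]
contact_force: [-2.1, 0.7, 6.5]
grip_width: 0.0131
gripper_force: 69.9
```

```bash
python3 -c "
from h import *
st();go(-56,2,8.7);print(get_obs()['moment'])
S,T=viewer.grab_frame('scene'),viewer.grab_frame('top')
for f,ro in((S,(140,180,225,265)),(T,(300,130,400,200))):
    m,c=big(masks(f)['green'],ro);print(m.sum(),c)"
```

```text
clock 14.1333 tcp-lap mm [-81.2   1.4   8.7] (z above board) yaw of tool y -13.49 F lap [-2.2  0.3  6.5]
shift/0.2 [0.003 0.126 0.   ] turn/90 -0.0022
[ 0.07953399  0.66960775 -0.02185017]
2491 [182.71176234 225.47169811]
1830 [350.76557377 165.22349727]
```

{"method": "play_rows", "body": {"commands": [[[1,0,0.025,0,-0.001],[1,0,0.05,0,-0.002],[1,0,0.075,0,-0.002],[1,0,0.1,0,-0.002],[1,0,0.12,0,-0.002],[1,0,0.132,0,-0.002],[1,0,0.132,0,-0.002],[1,0,0.132,0,-0.002]]]}}

```text
clock: 14.9
tcp_pos: [0.5744, -0.1176, 0.0387]
orientation: [-2.463, -1.948, 0.001]
contact_force: [-6.3, 1.7, 10.0]
grip_width: 0.0124
gripper_force: 70.4
```

```bash
python3 -c "
from h import *
st();print(get_obs()['moment'])
S,T=viewer.grab_frame('scene'),viewer.grab_frame('top')
for f,ro in((S,(140,180,225,265)),):
    m,c=big(masks(f)['green'],ro);print(m.sum(),c)
    for d in viewer.trace(S,'flashing_grip')[:3]: print(d['score'],d['rect'])
m=cv2.resize(S['pixels'][160:280,130:290],(800,600),interpolation=cv2.INTER_CUBIC)
o=get_obs()['tcp_pos'][:2]
for a,b,z in((0,-80,.07),(0,80,.07),(7,80,.034),(-7,80,.07)):
    u=proj(S,np.r_[o+a/1e3*EX+(b-2)/1e3*EY,z])[0]-[130,160];cv2.circle(m,tuple(int(x) for x in u*5),3,(0,0,255),-1)
for y in(-110,-80,0,80,110):
    for z,cl in((.043,(255,0,255)),):
        u=proj(S,np.r_[LAP[:2]+y/1e3*EY,z])[0]-[130,160];cv2.circle(m,tuple(int(x) for x in u*5),3,cl,-1)
cv2.imwrite('pics/j.png',m[:,:,::-1])"
```

```text
clock 14.9 tcp-lap mm [-56.3   1.2   8.7] (z above board) yaw of tool y -13.32 F lap [-6.5  0.2 10. ]
[0.29017932 1.16742607 0.00154565]
2492 [182.73675762 225.48956661]
0.96 [433.8, 254.8, 494.6, 317.0]
0.91 [352.9, 226.1, 420.3, 276.4]
0.78 [291.7, 190.1, 350.5, 239.2]
```

View pics/j.png

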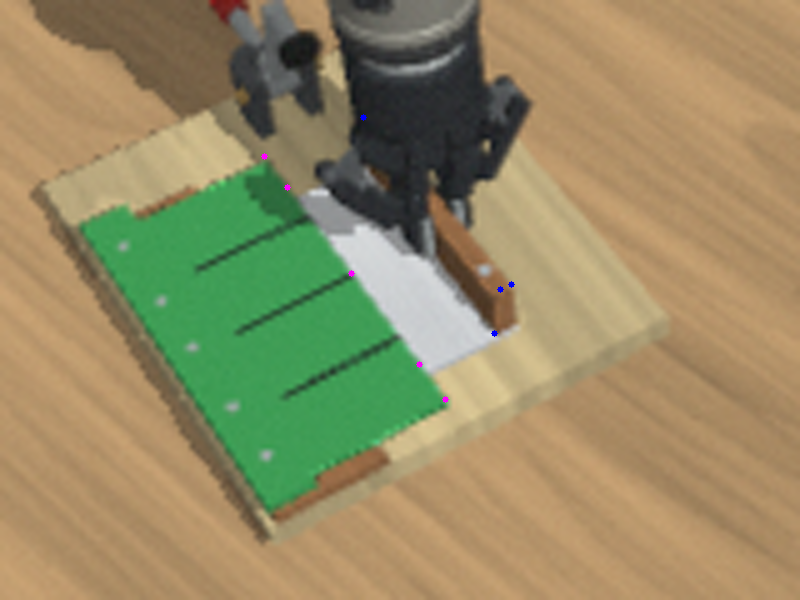

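The strip is under the lip, with the lip dots at (265,157) to (445,400) spanning beyond the strip, and the shingle is unmoved. I'll check the insertion depth, squareness and steady force.

{"method": "play_rows", "body": {"commands": [[[1,0,0,0.002,0],[1,0,0,0.002,0],[1,0,0,0.002,0],[1,0,0,0.002,0]]]}}

```text
clock: 15.38
tcp_pos: [0.5745, -0.1176, 0.0387]
orientation: [-2.463, -1.948, 0.001]
contact_force: [-7.9, 1.1, 14.3]
grip_width: 0.0126
gripper_force: 71.0
```

```bash
python3 -c "
from h import *
st();print(get_obs()['moment'])
S,T=viewer.grab_frame('scene'),viewer.grab_frame('top')
for n,f in(('S',S),('T',T)):
    ys=np.arange(-90,91,6);xs=np.arange(-75,20)
    hsv=cv2.cvtColor(f['pixels'],cv2.COLOR_RGB2HSV);m=((hsv[:,:,1]<45)&(hsv[:,:,2]>140)).astype(np.float32)
    g=np.array([[LAP[:2]+x/1e3*EX+y/1e3*EY for y in ys] for x in xs]).reshape(-1,2)
    uv=proj(f,np.c_[g,np.full(len(g),.034)]).astype(np.float32).reshape(len(xs),len(ys),2)
    I=cv2.remap(m,uv[...,0].copy(),uv[...,1].copy(),cv2.INTER_LINEAR)>.5
    print(n,[(int(y),int(xs[c].min()),int(xs[c].max())) for y,c in zip(ys,I.T) if c.any()])
"
```

```text
clock 15.3833 tcp-lap mm [-56.3   1.2   8.7] (z above board) yaw of tool y -13.33 F lap [-7.9 -0.8 14.3]
[ 0.33078457  1.40433357 -0.02305511]
S [(-78, -17, -5), (-72, -21, -5), (-66, -20, -5), (-60, -21, -6), (-54, -23, -6), (-48, -24, -5), (-42, -27, -3), (-36, -29, -4), (-30, -31, -3), (-24, -38, -3), (-18, -39, -4), (-12, -75, -3), (-6, -38, -3), (0, -40, -4), (6, -42, -4), (12, -47, -3), (18, -46, -4), (24, -46, -4), (30, -71, -3), (36, -70, -4), (42, -46, -3), (48, -46, -3), (54, -47, -4), (60, -48, -4), (66, -46, -3), (72, -46, -4), (78, -55, -5), (84, -54, -20)]
T [(12, -14, -12), (18, -19, -9), (24, -28, -21), (36, -43, -1), (42, -45, -1), (48, -44, -2), (54, -51, 0), (60, -52, -2), (66, -44, 0), (72, -45, -1), (78, -40, -3)]
```

{"method": "play_rows", "body": {"commands": [[[1,0,-0.0015,-0.0015,0],[1,0,-0.0015,-0.0015,0],[1,0,-0.0015,-0.0015,0],[1,0,-0.0015,-0.0015,0],[1,0,-0.0015,-0.0015,0],[1,0,-0.0015,-0.0015,0],[1,0,-0.0015,-0.0015,0],[1,0,-0.0015,-0.0015,0]]]}}

```text
clock: 16.15
tcp_pos: [0.5744, -0.1176, 0.0387]
orientation: [-2.463, -1.948, 0.001]
contact_force: [-4.4, 1.4, 9.9]
grip_width: 0.0127
gripper_force: 70.4
```

```bash
python3 -c "
from h import *
st();print(get_obs()['moment'])
for i in range(6): viewer.grab_frame('scene');print(np.round(get_obs()['contact_force'],1))
S=viewer.grab_frame('scene');m,c=big(masks(S)['green'],(140,180,225,265));print(m.sum(),c)"
```

```text
clock 16.15 tcp-lap mm [-56.3   1.2   8.7] (z above board) yaw of tool y -13.32 F lap [-4.6  0.3  9.9]
[0.22476207 1.02051395 0.05130247]
[-5.   1.4 10.5]
[-5.9  1.6  9.5]
[-5.2  1.2 10.2]
[-6.9  1.5  9.7]
[-5.3  1.4 10.7]
[-5.5  0.7  9.9]
2492 [182.74077047 225.51203852]
```

{"method": "play_rows", "body": {"commands": [[[1,0,0,0.0006,0],[1,0,0,0.0006,0],[1,0,0,0.0006,0],[1,0,0,0.0006,0],[1,0,0,0.0006,0],[1,0,0,0.0006,0]]]}}

```text
clock: 17.0
tcp_pos: [0.5744, -0.1176, 0.0387]
orientation: [-2.463, -1.948, 0.0]
contact_force: [-5.4, 1.1, 12.1]
grip_width: 0.0131
gripper_force: 70.7
```

```bash
python3 -c "
from h import *
from bench import r
a=[]
for i in range(8): viewer.grab_frame('scene');a.append(get_obs()['contact_force'])
f=np.mean(a,0);print(f)
if 10.2<f[2]<13: print(r.hand_in())"
```

```text
[-5.61140371  1.22390913 11.54983395]
the job is handed in; nothing more can be done
None
```

I handed the job in at about 17 s, with no verdict returned: the hold-down is fully up, the flashing's edge is about 37–39 mm under the shingle, square and fully covered, with no shingle lift visible in the camera, and the gripper still holds it, pressing down with about 11.5 N.

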